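# Clamp a printing block with the click dial

## Task

Push the carved printing block along its bed until its head is fully home against the end stop. Then turn the clamp's click dial clockwise until you feel the foot meet the block, and give it exactly two more full clicks after the click in which it met, no more and no less. Let go, and leave the tools lying around where they are.

Things in the scene. Friction and masses are not known exactly. Their poses are not given: they have to be found in the camera images.
- bed: Fixed dark wooden bed on the table, 400 x 110 x 12 mm, x = -230 to +170 mm in its frame. Origin on the table, on the bed's long centre line; z up. The block slides along the bed's +x (roughly to the robot's left) between two low rails, inner faces at y = +-41.5 mm, tops 22 mm above the table.
- bed_stop (a point): Centre of the end stop's face that the block's head must meet: x = +135 mm, y = 0 of the bed, 27 mm above the table. The stop's top is 38 mm above the table.
- block: Loose wooden printing block on the bed between the rails, about 0.35 kg: body 200 x 80 x 30 mm (x = -100 to +100), carved on top, with a plain margin at the head, and a narrow plain handle at the tail (x = -100 to -179 mm). Origin at the centre of the body's underside, 12 mm above the table; +x from tail to head, along the bed. It starts 40 to 90 mm short of the end stop.
- block_head (a point): Centre of the block's head face (x = +100 mm, 15 mm above its underside), the face that meets the end stop.
- block_handle (a point): Inside the block's handle, on its centre line, 34 mm from its free end, 27 mm above the table. The handle is 80 mm long, 30 mm wide and 26 mm thick, its top 40 mm above the table; grip it across its width from above, or push its end.
- clamp: Fixed steel clamp bridging the head end of the bed, axes parallel to the bed's, origin on the table below the dial's axis, which stands at x = +115 mm, y = 0 of the bed. Legs at y = +-63 mm carry a bridge (50 x 140 mm, 100 to 116 mm above the table) with a detent drum (92 mm across, top at 140 mm) and the dial above it.
- clamp_bridge (a point): Centre of the bridge's underside, 100 mm above the table. Below it hangs the round sprung foot, 26 mm across, lowered 5 mm per click. It starts clear of the block's level, a different number of clicks each time (2 to 6, the touch falling about midway through the last). It presses with 7 N at first touch and 3 N more for every further click.
- dial_grip (a point): On the dial's upright axis, 165 mm above the table, at the height to grip (these points do not turn with it). The click dial is a black round fluted knob, 50 mm across, 145 to 181 mm above the table, a white line on top. Clockwise from above lowers the foot; the knob stays at its height. Grip with 40 N or more, turn at most four clicks a grasp, let go and take it again.
- dial_top (a point): Centre of the dial's top. Click-stop every 20 degrees, to which the dial is drawn, though it can hang between two if left there, and may start poised midway. A click resists by up to 0.3 N m before its middle, then pulls on; mean over a click under 0.05 N m with the foot free. Foot pressure adds 0.0143 N m per N: mean about 0.05 N m in the click of touch, 0.14 in the next, 0.19 in the second.
- gouge: Bystander, loose gouge with a wooden handle, about 165 mm long, on the table beside the bed on the robot's side.
- chisel: Bystander, loose chisel, about 180 mm long, on the table beyond the bed.
- ink_jar: Bystander, loose closed amber ink jar, 56 mm across, 60 mm tall, past the head end of the bed.
- offcut: Bystander, loose pine offcut 90 x 50 x 28 mm, beyond the bed near the clamp.
- mallet: Bystander, loose wooden mallet about 210 mm long, to the robot's right.
- brush: Bystander, loose brush, to the robot's right.
- whetstone: Bystander, loose grey stone 160 x 55 x 22 mm, to the robot's left.
Things that resemble listed ones, but are neither listed nor needed, are in the scene too. Of the things that look like the clamp, the middle-sized one is meant.

How it is judged:
By the outcome, as a careful person would: the job done as asked, in the order asked, and still so for the second after the job is handed in, with the robot touching nothing.
It also fails if it takes over 72 s, if anything falls off the work surface, if the arm or the gripper's body presses on something with over 40 N, if the wrist force passes 120 N, or if a joint passes its speed limit or range.

## Robot

A 6-joint arm with a two-finger parallel gripper is mounted at the origin on the work surface. World frame = base frame: x ahead of the robot, y to its left, z up, the work surface at z = 0. Lengths are in m, angles in rad, forces in N, time in s.
With the tool pointing down it reaches from about 0.35 to 0.875 m from the base axis. Payload 15.5 kg.
Tool frame: the origin (TCP) lies midway between the tips of the shut fingers; the grasp point (between the pads) lies 19 mm behind it; z points along the fingers, y is the direction in which the jaws open and shut (so a half turn about z gives the same grasp; the last joint's range is limited). The gripper opens to 85 mm and grips with 20 to 120 N. Pads are 22 mm wide; open, the fingers measure 114 mm over their backs; the gripper's body (76 mm by 85 mm) begins 54 mm behind the grasp point. The pads swing forward as they close: fully open they stand 13 mm farther back than shut.
Start: joints at [1.083, 0.494, 1.345, -0, 1.302, -0.096], TCP at [0.239, 0.577, 0.231] pointing down, gripper open.
Joint ranges: [-2.91, 2.91], [-0.82, 2.16], [0.22, 2.67], [-1.22, 4.37], [0.12, 2.79], [-3.08, 3.08]. Speed limits (rad/s): [1.89, 1.89, 2.57, 3.01, 3.01, 3.01].

## Interface

Orientations are given as a 3x3 rotation matrix whose columns are the frame's x, y, z axes.
In Python, from station import ctrl gives the robot as it stands. The module is installed in compiled form; this text tells all that it offers.
- The arm moves only by the shell command python3 -m inch 'ROWS'. ROWS is JSON, a list of rows, each a list of 7 numbers: the shift along the tool's x, y, z in units of 50 mm (1.0 is 50 mm), then the turn, a rotation vector about the tool's x, y, z in units of 5 degrees (1.0 is 5 degrees), then the closure, from -1 (fully open) to 1 (shut). In form: [[x, y, z, wx, wy, wz, hand], ...]. A call has 1 to 5 rows; each row is the pose to reach, as a shift and turn from the pose commanded when the call began, along the tool's axes at that moment; what a row does not reach only later rows make up. A row lasts 1/8 s, in which the tool goes at most 62.5 mm and 10.7 degrees, less where a joint would pass 70% of its speed; a pose out of reach is approached as far as the arm can. A call with a gripper value outside its range is refused whole. The fingers move at their own pace and stop on an object; the grip force is fixed at half the most. Time passes only in rows, so rows that repeat a pose let the fingers close. It gives the time, the measured TCP pose, the force and the opening at its end, in the units of the state.
- ctrl.get_state(): the state, without advancing time (a new reading comes with each control period).
- ctrl.camera(name): name is "scene" or "side" or "wrist"; returns a dict with "img" (420x560x3 uint8, red, green, blue), "fx", "fy", "cx", "cy" (pixels), "xyz" and "attitude" of the camera in the world. Camera axes: x right, y up, looking along -z (the intrinsics and any distortion apply to the point x, -y, -z); pixel columns grow to the right and rows downward; lengths in m; the calibration is good to about 2 mm. The wrist camera is an equidistant fisheye: a pixel r from the principal point sees the ray r / f radians off the axis. A picture is of the moment at which its call begins. There is no depth.
- ctrl.finish_job(): hands the job in, once; it reports no verdict.
Trained networks look in a picture, given as the dict that the camera call returned (one of the last four; its "shot" number tells which), for a name from the list of things; names that differ only in an ending like _2 or _b are one class to them, and where a whole thing is asked for, a point or a joint stands for the part that bears it (a point fixed in the world has none). Each returns a list of dicts, best first, with "confidence" (0 to 1); they miss things now and then, are a little off and sometimes report something else, mostly with a low value. They report only what shows in the picture. A call takes as long as a camera call. They do not tell look-alikes from the thing itself.
- ctrl.cut_out(picture, query): "region" (420x560 bool, what is visible of it).
- ctrl.spot_point(picture, query): "at" ([x, y, z] in m, in the coordinates of the camera as it stood for that picture, good to about 4 mm: a listed point, or the origin of a listed thing).
The state is a dict: "clock": time; "qpos": joint angles; "qvel": joint speeds; "tau": joint torques, N m; "ee_pos": TCP position; "ee_rot": TCP orientation; "wrist_force": force on the tool from outside, world axes, zero at the start; "moment": the same for the moment, N m; "gripper_width": opening from 0.0 (shut) to 1.0 (fully open).
Only numpy, scipy, OpenCV 4.12 (cv2) and the standard library are available. Lean on these libraries where they do the work, as an engineer would, in place of code of your own. Each camera call takes 0.05 s, during which the arm holds its last target. There are 200 camera calls.

## Working session

There is one attempt and no reset: what is moved stays moved. The work goes in short steps, Python scripts to look and compute and a shell command to move; the robot and the scene stay as the last step left them, time stands still between calls to the robot, and variables do not carry over. Pictures are saved under pics/ and viewed, about 8 in all and at most 12, crops included, and the job is handed in when it is done.

```bash
mkdir -p pics; cat > h.py <<'E'
import numpy as np, cv2
from station import ctrl
def w(p,at): return np.array(p['xyz'])+np.array(p['attitude']).reshape(3,3)@np.array(at)
def shot(n,f=None):
    p=ctrl.camera(n)
    if f: cv2.imwrite('pics/'+f,cv2.cvtColor(p['img'],cv2.COLOR_RGB2BGR))
    return p
def spots(p,qs):
    for q in qs:
        for d in ctrl.spot_point(p,q)[:4]: print(q,round(d['confidence'],2),np.round(w(p,d['at']),4))
E
python3 - <<'E'
from h import *
for n in ('scene','side'):
    p=shot(n,n+'1.png'); print(n,p['shot'],np.round(p['xyz'],3),p['fx'],{k:v for k,v in p.items() if k not in('img','xyz','attitude')}); print(np.round(p['attitude'],3).tolist())
    spots(p,['bed','bed_stop','block','block_head','block_handle','clamp','clamp_bridge','dial_grip','dial_top'])
s=ctrl.get_state();print({k:np.round(v,3).tolist() for k,v in s.items()})
E
cd pics; python3 -c "
import cv2,numpy as np
a=cv2.imread('scene1.png');cv2.imwrite('s1.png',cv2.resize(a,(784,588)))
a=cv2.imread('side1.png');cv2.imwrite('d1.png',cv2.resize(a,(784,588)))"
```

```text
scene 1 [1.004 0.249 0.998] 388.75237721465186 {'fx': 388.75237721465186, 'fy': 388.75237721465186, 'cx': 279.275762775069, 'cy': 209.45747607067867, 'shot': 1}
[[-0.388, -0.777, 0.496], [0.922, -0.33, 0.205], [0.004, 0.536, 0.844]]
bed 0.62 [0.5396 0.0097 0.001 ]
bed 0.6 [ 0.3711 -0.3659  0.0036]
bed_stop 0.76 [0.545  0.1452 0.0252]
bed_stop 0.6 [0.5415 0.1202 0.0992]
block 0.64 [ 0.5388 -0.0187  0.0105]
block_head 0.77 [0.5421 0.08   0.0261]
block_handle 0.78 [ 0.5384 -0.1678  0.0248]
clamp 0.77 [ 0.3875  0.2226 -0.0009]
clamp 0.65 [ 0.5466  0.1218 -0.004 ]
clamp 0.65 [0.6257 0.3871 0.0051]
clamp_bridge 0.91 [0.543  0.1227 0.0967]
clamp_bridge 0.65 [0.3837 0.2212 0.0696]
dial_grip 0.96 [0.5438 0.1258 0.1652]
dial_grip 0.94 [0.3826 0.2233 0.1128]
dial_grip 0.64 [0.626  0.3815 0.2198]
dial_top 0.85 [0.3848 0.2237 0.1234]
dial_top 0.81 [0.542  0.1215 0.1808]
dial_top 0.77 [0.6256 0.3846 0.2408]
side 2 [ 0.275 -0.779  0.951] 458.1673458720505 {'fx': 458.1673458720505, 'fy': 458.1673458720505, 'cx': 289.4431217922436, 'cy': 210.93935631079643, 'shot': 2}
[[0.956, 0.188, -0.227], [-0.294
[... 321 characters left out ...]
 0.74 [0.6262 0.3843 0.1304]
clamp_bridge 0.57 [0.545  0.1241 0.0997]
dial_grip 0.83 [0.3811 0.2178 0.111 ]
dial_grip 0.72 [0.6296 0.3842 0.2154]
dial_grip 0.61 [0.5449 0.1254 0.1629]
dial_top 0.91 [0.6256 0.3806 0.2376]
dial_top 0.73 [0.5457 0.1228 0.1804]
dial_top 0.72 [0.3842 0.2188 0.1242]
dial_top 0.34 [ 0.5425 -0.0223  0.0116]
{'clock': 1.0, 'qpos': [1.083, 0.494, 1.345, 0.0, 1.302, -0.096], 'qvel': [0.001, 0.001, 0.0, 0.001, 0.0, 0.001], 'tau': [0.001, -88.203, -38.428, 0.0, 0.001, 0.0], 'ee_pos': [0.239, 0.577, 0.231], 'ee_rot': [[-0.924, 0.383, 0.0], [0.383, 0.924, 0.0], [0.0, 0.0, -1.0]], 'wrist_force': [-0.207, 0.602, -0.398], 'moment': [0.022, 0.024, 0.028], 'gripper_width': 1.0}
```

View pics/s1.png

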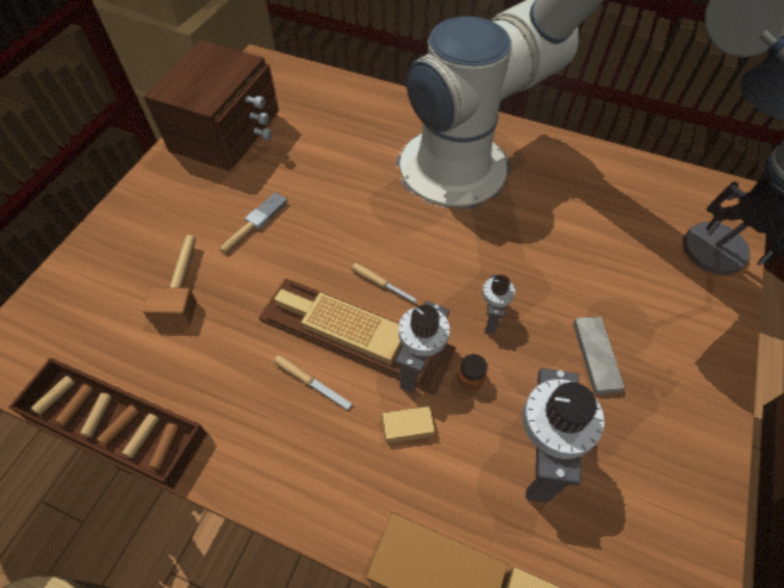

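View pics/d1.png

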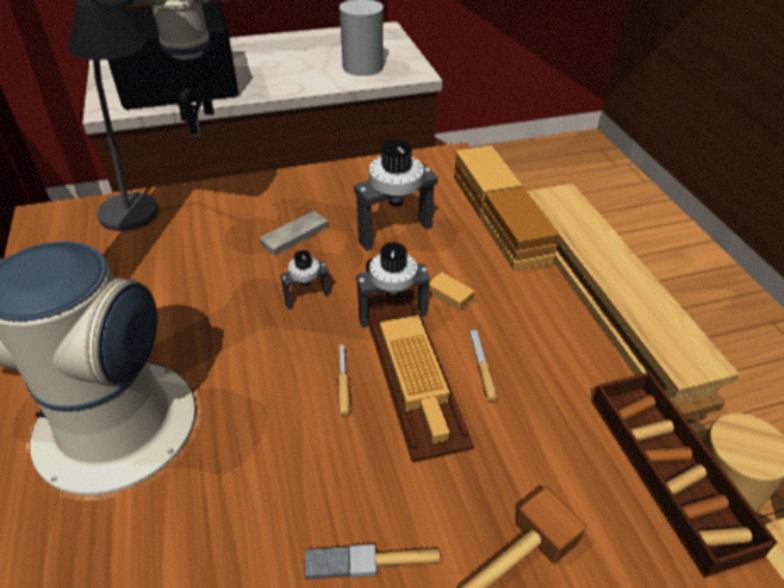

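The pictures show three look-alike clamps. The middle-sized one sits on the bed, with its dial near scene pixel (425,320). The block is between the rails, about 64 mm short of the stop, and its handle points to the robot's right. I'll travel to behind the handle's end with the fingers shut.

```bash
cat >> h.py <<'E'
def to(x,y,z,yaw=None):
    s=ctrl.get_state(); R=np.array(s['ee_rot']).reshape(3,3); d=R.T@(np.array([x,y,z])-s['ee_pos'])/0.05
    cur=np.degrees(np.arctan2(R[1,1],R[0,1]))
    t=0 if yaw is None else -((yaw-cur+180)%360-180)/5
    print('rows',np.round(d,3),'wz',round(t,2),'| yaw_y',round(cur,2)); st()
def st():
    s=ctrl.get_state(); print('t',round(s['clock'],2),'p',np.round(s['ee_pos'],4),'F',np.round(s['wrist_force'],2),'M',np.round(s['moment'],3),'w',round(s['gripper_width'],3),'q6',round(s['qpos'][5],3))
E
python3 -m inch '[[-11.7,-12.84,0,0,0,13.8,1],[-11.7,-12.84,0,0,0,13.8,1],[-11.7,-12.84,0,0,0,13.8,1],[-11.7,-12.84,0,0,0,13.8,1],[-11.7,-12.84,0,0,0,13.8,1]]'
python3 -c "
from h import *
to(0.535,-0.24,0.2,-1.4)"
```

```text
clock: 1.62
ee_pos: [0.3457, 0.2817, 0.2315]
ee_rot: [[-0.233, 0.973, 0.001], [0.973, 0.233, 0.0], [0.0, 0.001, -1.0]]
wrist_force: [1.7, 0.2, 0.5]
gripper_width: 0.003
rows [-11.029   1.256   0.629] wz 2.97 | yaw_y 13.45
t 1.62 p [0.3457 0.2817 0.2315] F [1.73 0.23 0.48] M [-0.029 -0.041 -0.034] w 0.003 q6 0.315
```

```bash
R='x'
python3 -m inch '[[-11,1.25,0,0,0,2.9,1],[-11,1.25,0,0,0,2.9,1],[-11,1.25,0,0,0,2.9,1],[-11,1.25,0,0,0,2.9,1],[-11,1.25,0,0,0,2.9,1]]' >/dev/null
python3 -c "
from h import *
to(0.535,-0.24,0.1,-1.4)"
```

```text
rows [-4.542  1.675  2.633] wz 0.13 | yaw_y -0.73
t 2.25 p [ 0.454  -0.0119  0.2316] F [ 0.17  0.32 -0.07] M [ 0.007 -0.016 -0.015] w 0.001 q6 -0.145
```

```bash
python3 -m inch '[[-4.5,1.66,1,0,0,0.1,1],[-4.5,1.66,2.6,0,0,0.1,1],[-4.5,1.66,2.6,0,0,0.1,1],[-4.5,1.66,2.6,0,0,0.1,1],[-4.5,1.66,2.6,0,0,0.1,1]]' >/dev/null
python3 -c "
from h import *
to(0.535,-0.24,0.021,-1.4)
p=shot('side','side2.png'); spots(p,['block_handle','block','bed'])
p=shot('wrist','w2.png'); spots(p,['block_handle','block'])
cv2.imwrite('pics/c2.png',np.hstack([cv2.resize(cv2.imread('pics/side2.png')[100:400,180:380],(400,600)),cv2.resize(cv2.imread('pics/w2.png')[:,140:420],(400,600))]))"
```

```text
rows [-0.041  0.03   1.567] wz 0.01 | yaw_y -1.33
t 2.88 p [ 0.5337 -0.238   0.0993] F [ 0.05  0.52 -0.04] M [0.036 0.022 0.047] w -0.002 q6 -0.498
block_handle 0.55 [ 0.5338 -0.1658  0.0213]
block_handle 0.51 [ 0.6728 -0.0573 -0.0011]
block 0.82 [ 0.5436 -0.0233  0.0115]
block 0.71 [ 5.827e-01 -4.192e-01  2.000e-04]
bed 0.66 [ 0.5344 -0.1652  0.0246]
bed 0.59 [ 0.5396  0.0107 -0.0036]
block_handle 0.89 [ 0.5332 -0.1693  0.0292]
```

View pics/c2.png

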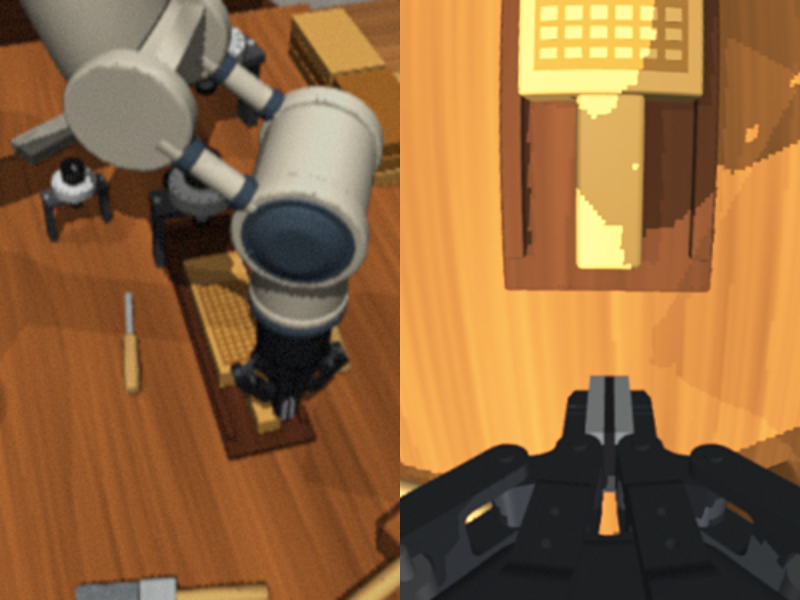

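The wrist view shows the shut fingertips (about 610,380) in line with the handle and clear beyond its end (about 608,268). Next I'll lower and push.

```bash
python3 -m inch '[[0,0,1.55,0,0,0,1],[0,0,1.55,0,0,0,1],[0.2,0,1.55,0,0,0,1],[0.4,0,1.55,0,0,0,1],[0.6,0,1.55,0,0,0,1]]' >/dev/null
python3 -c "
from h import *
st()"
python3 -m inch '[[0.2,0,0,0,0,0,1],[0.4,0,0,0,0,0,1],[0.6,0,0,0,0,0,1],[0.8,0,0,0,0,0,1],[0.9,0,0,0,0,0,1]]' >/dev/null
python3 -c "
from h import *
to(0.537,-0.147,0.021,-1.4)"
```

```text
t 3.85 p [ 0.5353 -0.2054  0.0254] F [ 0.07 -3.69  2.77] M [-0.594 -0.039 -0.043] w -0.001 q6 -0.449
rows [0.262 0.031 0.055] wz 0.04 | yaw_y -1.2
t 4.47 p [ 0.5352 -0.1601  0.0237] F [-0.18 -3.73  2.57] M [-0.544 -0.033  0.007] w -0.001 q6 -0.377
```

```bash
python3 -m inch '[[0.08,0,0,0,0,0,1],[0.14,0,0,0,0,0,1]]' | grep -E 'pos|force'
python3 -m inch '[[0.05,0,0,0,0,0,1],[0.08,0,0,0,0,0,1]]' | grep -E 'pos|force'
python3 -m inch '[[0.04,0,0,0,0,0,1],[0.04,0,0,0,0,0,1]]' | grep -E 'pos|force'
```

```text
ee_pos: [0.5354, -0.1536, 0.0237]
wrist_force: [0.7, -2.6, 1.9]
ee_pos: [0.5354, -0.1497, 0.0237]
wrist_force: [0.4, -3.8, 1.6]
ee_pos: [0.5357, -0.1486, 0.0238]
wrist_force: [-1.6, -11.9, -0.3]
```

```bash
for i in 1; do python3 -m inch '[[0.02,0,0,0,0,0,1],[0.02,0,0,0,0,0,1]]' | grep -E 'pos|force'; done
python3 -m inch '[[0.02,0,0,0,0,0,1],[0.02,0,0,0,0,0,1]]' | grep -E 'pos|force'
python3 -c "
from h import *
p=shot('scene','sc3.png'); spots(p,['block_head','bed_stop','block','block_handle','dial_top','dial_grip'])
cv2.imwrite('pics/sc3b.png',cv2.resize(p['img'][180:300,200:360,::-1],(800,600),interpolation=cv2.INTER_CUBIC))"
```

```text
ee_pos: [0.536, -0.1486, 0.0239]
wrist_force: [-3.3, -22.7, -1.3]
ee_pos: [0.5363, -0.1486, 0.0241]
wrist_force: [-4.4, -31.0, -0.6]
block_head 0.81 [0.5459 0.1427 0.0278]
bed_stop 0.63 [0.5399 0.1437 0.0282]
bed_stop 0.24 [0.5421 0.1239 0.1632]
block 0.92 [0.539  0.046  0.0077]
block 0.42 [0.5439 0.1208 0.0988]
block_handle 0.67 [ 0.5382 -0.1016  0.0278]
block_handle 0.22 [ 0.4081 -0.011  -0.0028]
dial_top 0.82 [0.5419 0.1235 0.1817]
dial_top 0.74 [0.6252 0.3877 0.242 ]
dial_top 0.57 [0.3841 0.2264 0.1228]
dial_grip 0.94 [0.622  0.3817 0.2192]
dial_grip 0.68 [0.5447 0.1255 0.1656]
dial_grip 0.62 [0.3821 0.2196 0.1119]
dial_grip 0.4 [ 0.5405 -0.0987  0.0268]
```

View pics/sc3b.png

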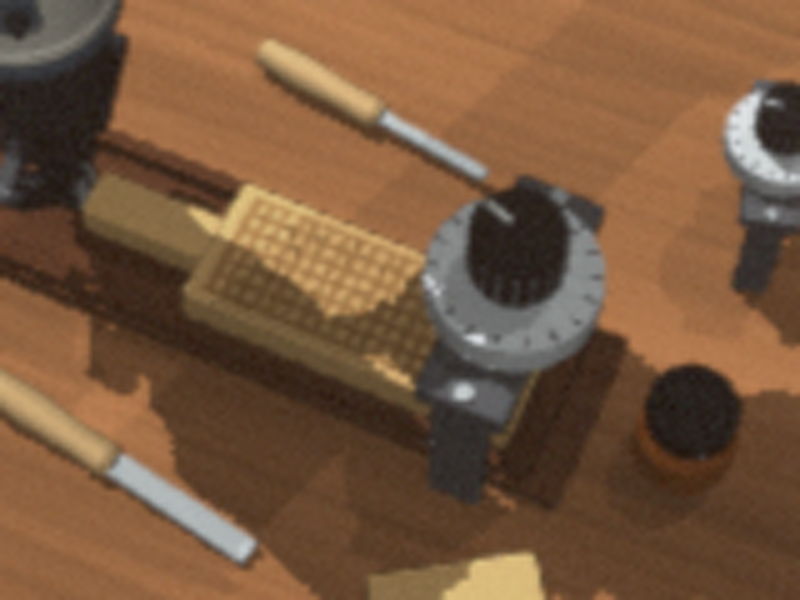

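The block's head is home: the network puts it at y=0.143 and the stop at y=0.144, and the tool did not move as the force rose from 12 to 31 N. I'll back off, rise, and go above the dial.

```bash
python3 -m inch '[[-0.6,0,0,0,0,0,1],[-0.6,0,-1.2,0,0,0,1],[-0.6,0,-2.4,0,0,0,1],[-0.6,0,-3.6,0,0,0,0],[-0.6,0,-4.6,0,0,0,-1]]' >/dev/null
python3 -c "
from h import *
to(0.5438,0.1241,0.26,40)"
```

```text
rows [ 5.993  0.055 -0.077] wz -8.24 | yaw_y -1.22
t 6.7 p [ 0.5347 -0.1754  0.2561] F [ 0.87 -0.43 -0.51] M [-0.013 -0.082  0.011] w 0.417 q6 -0.402
```

```bash
python3 -m inch '[[6,0.05,0,0,0,-8.2,-1],[6,0.05,0,0,0,-8.2,-1],[6,0.05,0,0,0,-8.2,-1],[6,0.05,0,0,0,-8.2,-1],[6,0.05,0,0,0,-8.2,-1]]' >/dev/null
python3 -m inch '[[0.1,0,0,0,0,0,-1],[0.1,0,0,0,0,0,-1],[0.1,0,0,0,0,0,-1]]' >/dev/null
python3 -c "
from h import *
to(0.5438,0.1241,0.26,40)
p=shot('wrist','w4.png'); spots(p,['dial_top','dial_grip','clamp_bridge'])
print({k:v for k,v in p.items() if k not in('img',)})
q=shot('side','si4.png'); spots(q,['dial_top','dial_grip','clamp_bridge','block_head'])
cv2.imwrite('pics/c4.png',cv2.resize(p['img'][:,:,::-1],(784,588)))"
```

```text
rows [-0.084  0.013 -0.126] wz -0.06 | yaw_y 39.71
t 7.7 p [0.5406 0.1269 0.2537] F [ 0.04 -0.12 -0.32] M [-0.011 -0.017 -0.017] w 0.996 q6 -0.57
dial_top 0.94 [0.3825 0.2213 0.1246]
dial_top 0.75 [0.5422 0.1228 0.1799]
dial_grip 0.84 [0.3799 0.221  0.1134]
dial_grip 0.72 [0.5427 0.1197 0.1658]
clamp_bridge 0.88 [0.3831 0.2186 0.0702]
{'fx': 325.19226210127806, 'fy': 325.19226210127806, 'cx': 286.0963952360822, 'cy': 213.27562201579784, 'xyz': array([0.4869506 , 0.19118917, 0.39664259]), 'attitude': array([[ 7.69483071e-01, -6.04015853e-01, -2.07510610e-01],
       [ 6.38667209e-01,  7.27725259e-01,  2.50040285e-01],
       [-1.75831711e-05, -3.24931988e-01,  9.45737386e-01]]), 'shot': 6}
dial_top 0.72 [0.5455 0.1226 0.1804]
dial_top 0.68 [0.3842 0.2162 0.1247]
dial_grip 0.75 [0.5456 0.1229 0.1621]
dial_grip 0.72 [0.3827 0.2173 0.1126]
clamp_bridge 0.65 [0.6279 0.3869 0.1326]
clamp_bridge 0.61 [0.5456 0.1235 0.1017]
block_head 0.84 [0.5446 0.1447 0.0291]
```

View pics/c4.png

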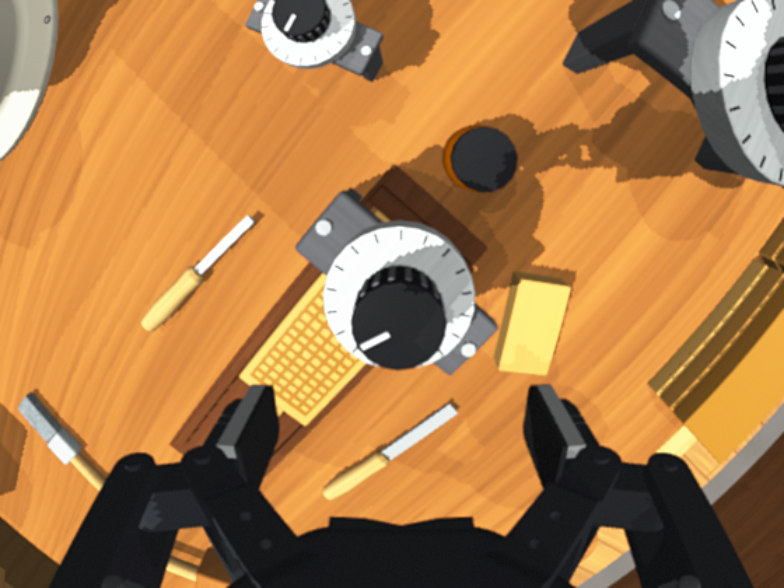

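The wrist view shows the dial centred near (399,324), with its white line pointing down-left at (361,349)–(389,335). I'll rectify this for the dial's centre and line angle, and look at the foot height too.

```bash
cat >> h.py <<'E'
def proj(p,X):
    A=np.array(p['attitude']).reshape(3,3); c=(np.asarray(X,float)-p['xyz'])@A; v=c*[1,-1,-1]
    if p.get('fish'):
        r=np.linalg.norm(v[...,:2],axis=-1); k=np.arctan2(r,v[...,2])/np.maximum(r,1e-9)
    else: k=1/v[...,2]
    return np.stack([p['cx']+p['fx']*k*v[...,0],p['cy']+p['fy']*k*v[...,1]],-1)
def rect(p,c,z,h=0.05,n=400):
    # plan view: right=+x world, up=+y
    g=np.linspace(-h,h,n); X,Y=np.meshgrid(c[0]+g,c[1]-g); m=proj(p,np.stack([X,Y,0*X+z],-1)).astype(np.float32)
    return cv2.remap(p['img'],m[...,0],m[...,1],cv2.INTER_CUBIC)
def line(p,c,z=0.181):
    im=rect(p,c,z,0.02,200); g=cv2.cvtColor(im,cv2.COLOR_RGB2GRAY).astype(float); q=np.linspace(-20,20,200); X,Y=np.meshgrid(q,-q)
    m=(g>max(90,0.65*g[X**2+Y**2<19**2].max()))&(X**2+Y**2<20**2)
    n,L,S,C=cv2.connectedComponentsWithStats(m.astype(np.uint8)); i=1+np.argmax(S[1:,4]); m=L==i
    P=np.c_[X[m],Y[m]]; mu=P.mean(0); d=np.linalg.svd(P-mu,full_matrices=False)[2][0]; d*=np.sign(d@mu)
    print('line ang',round(np.degrees(np.arctan2(d[1],d[0])),1),'radial',round(np.degrees(np.arctan2(mu[1],mu[0])),1),'mid mm',np.round(mu,1),'n',m.sum(),'range',np.round([ (P@d).min(),(P@d).max()],1))
E
python3 - <<'E'
from h import *
p=shot('wrist');p['fish']=1
q=shot('scene');c=(0.5435,0.1238)
line(p,c);line(q,c)
a=rect(p,c,0.181);b=rect(p,c,0.14)
for im in (a,b): cv2.circle(im,(200,200),100,(255,0,0),1); cv2.circle(im,(200,200),184,(0,255,0),1)
cv2.imwrite('pics/c5.png',np.hstack([a,b])[:,:,::-1])
E
```

```text
line ang -112.1 radial -106.4 mid mm [ -4.  -13.7] n 1148 range [ 8.3 20. ]
line ang -110.9 radial -109.8 mid mm [ -4.7 -12.9] n 1418 range [ 7.1 20. ]
```

View pics/c5.png

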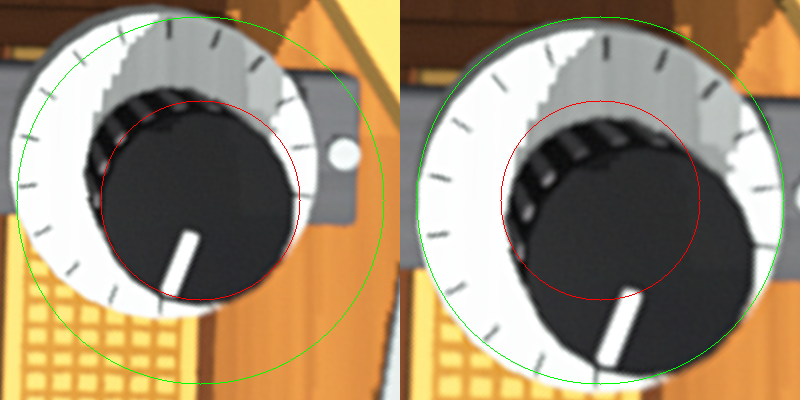

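The rectified view puts the dial's centre within about 1 mm of (0.5433, 0.1233). The line is near -111.5°, on a drum tick, so the ticks appear to be at about 88.6°+20k. Descending now.

```bash
python3 -c "
from h import *
to(0.5433,0.1233,0.20,40)"
python3 -m inch '[[-0.08,0.02,0.8,0,0,0,-1],[-0.08,0.02,1,0,0,0,-1],[-0.08,0.02,1,0,0,0,-1]]' >/dev/null
python3 -c "
from h import *
to(0.5433,0.1233,0.145,40)"
```

```text
rows [-0.105 -0.018  1.076] wz -0.04 | yaw_y 39.78
t 8.25 p [0.5406 0.1279 0.2538] F [-0.75  0.47  0.89] M [-0.032 -0.005  0.015] w 1.001 q6 -0.569
rows [-0.031 -0.034  1.174] wz -0.04 | yaw_y 39.78
t 8.62 p [0.5437 0.1256 0.2037] F [-0.1   0.51  0.91] M [-0.016 -0.001 -0.029] w 0.997 q6 -0.574
```

```bash
python3 -m inch '[[-0.03,-0.035,0.8,0,0,0,-1],[-0.03,-0.035,1.17,0,0,0,-1],[-0.03,-0.035,1.17,0,0,0,-1],[-0.03,-0.035,1.17,0,0,0,-1]]' >/dev/null
python3 -c "
from h import *
to(0.5433,0.1233,0.145,40)"
```

```text
rows [ 0.012 -0.019  0.036] wz -0.04 | yaw_y 39.79
t 9.12 p [0.5444 0.1234 0.1468] F [-0.59  0.34  0.12] M [ 0.036 -0.049 -0.001] w 1.001 q6 -0.578
```

Within 1 mm. Closing.

```bash
python3 -m inch '[[0,-0.01,0.03,0,0,0,1],[0,-0.01,0.03,0,0,0,1],[0,-0.01,0.03,0,0,0,1],[0,-0.01,0.03,0,0,0,1]]' >/dev/null
python3 -c "
from h import *
st()
q=shot('scene');line(q,(0.5433,0.1233));st()
a=rect(q,(0.5433,0.1233),0.181,0.04)
cv2.imwrite('pics/x.png',a[:,:,::-1])"
```

```text
t 9.62 p [0.5428 0.1223 0.1452] F [-8.99 -6.73 22.42] M [-1.454  1.79  -0.079] w 0.699 q6 -0.579
line ang -117.2 radial -109.2 mid mm [ -5.3 -15.3] n 830 range [11.2 19.9]
t 9.68 p [0.5428 0.1223 0.1452] F [-8.33 -5.29 22.68] M [-1.489  1.792 -0.037] w 0.702 q6 -0.579
```

```bash
python3 -m inch '[[0,-0.03,0,0,0,0,1],[0,-0.03,0,0,0,0,1]]' >/dev/null
python3 -c "
from h import *
st()
p=shot('wrist'); q=shot('side')
cv2.imwrite('pics/c6.png',np.hstack([cv2.resize(p['img'][150:360,180:390],(400,400)),cv2.resize(q['img'][130:250,230:350],(400,400))])[:,:,::-1])"
```

```text
t 9.93 p [0.5427 0.1222 0.1453] F [-2.9   1.25 16.29] M [-0.031  0.769  0.006] w 0.698 q6 -0.58
```

View pics/c6.png

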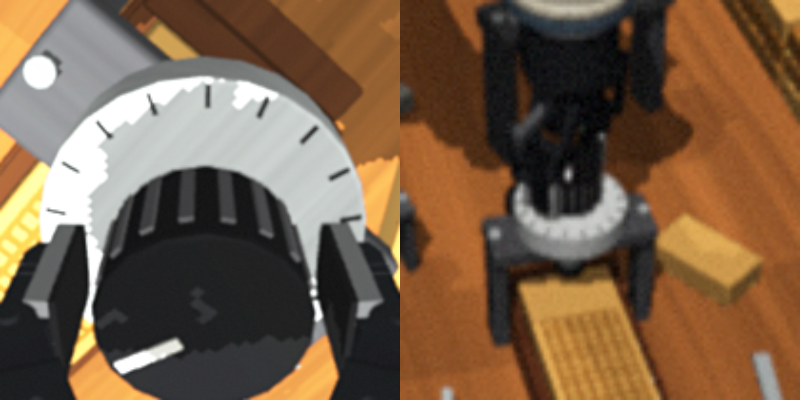

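The grip is centred (lateral force fell from 11 to 3 N) with the pads on both sides of the knob. Turning clockwise in 2.5° steps while logging the torque.

```bash
cat > m.py <<'E'
from h import *
s=ctrl.get_state();R=np.array(s['ee_rot']).reshape(3,3)
print(round(s['clock'],3),'yaw',round(np.degrees(np.arctan2(R[1,1],R[0,1])),2),'Mz',round(s['moment'][2],3),'F',np.round(s['wrist_force'],1))
E
m(){ python3 m.py; }; m
python3 -m inch '[[0,0,0,0,0,0.5,1]]' >/dev/null; m
python3 -m inch '[[0,0,0,0,0,0.5,1]]' >/dev/null; m
python3 -m inch '[[0,0,0,0,0,0.5,1]]' >/dev/null; m
python3 -m inch '[[0,0,0,0,0,0.5,1]]' >/dev/null; m
python3 -m inch '[[0,0,0,0,0,0.5,1]]' >/dev/null; m
python3 -m inch '[[0,0,0,0,0,0.5,1]]' >/dev/null; m
python3 -m inch '[[0,0,0,0,0,0.5,1]]' >/dev/null; m
python3 -m inch '[[0,0,0,0,0,0.5,1]]' >/dev/null; m
```

```text
10.025 yaw 39.78 Mz -0.028 F [-3.   0.6 15.6]
10.15 yaw 37.26 Mz 0.175 F [-2.9  1.5 16.3]
10.275 yaw 34.72 Mz 0.17 F [-1.   5.5 12.9]
10.4 yaw 32.21 Mz -0.022 F [-2.3  1.6 15.3]
10.525 yaw 29.71 Mz 0.104 F [-1.   0.7 17.2]
10.65 yaw 27.2 Mz -0.016 F [ 0.1 -0.7 19.3]
10.775 yaw 24.69 Mz -0.23 F [-1.3  3.6 12.3]
10.9 yaw 22.18 Mz -0.233 F [-0.4  4.7 13.7]
11.025 yaw 19.69 Mz 0.157 F [ 0.1  4.4 14. ]
```

```bash
cat > l.py <<'E'
from h import *
c=(0.5433,0.1228)
p=shot('wrist');p['fish']=1;line(p,c)
q=shot('scene');line(q,c)
cv2.imwrite('pics/r.png',np.hstack([rect(p,c,.181,.03),rect(q,c,.181,.03)])[:,:,::-1])
E
python3 l.py; python3 m.py
```

```text
line ang -131.9 radial -124.2 mid mm [ -7.7 -11.4] n 1234 range [ 7.2 20. ]
11.125 yaw 19.7 Mz 0.019 F [ 0.5  3.2 14.3]Traceback (most recent call last):
  File "l.py", line 4, in <module>
    q=shot('scene');line(q,c)
                    ~~~~^^^^^
  File "h.py", line 31, in line
    n,L,S,C=cv2.connectedComponentsWithStats(m.astype(np.uint8)); i=1+np.argmax(S[1:,4]); m=L==i
                                                                      ~~~~~~~~~^^^^^^^^^
    return _wrapfunc(a, 'argmax', axis=axis, out=out, **kwds)
    return bound(*args, **kwds)
ValueError: attempt to get argmax of an empty sequence
```

Wrist line angle went from -112.1° to -131.9°, so one full click from detent to detent (torque resisted, then pulled on), mean about 0.02. The foot is still free. Next click, with a hold row per step for cleaner readings.

```bash
cat > l.py <<'E'
from h import *
p=shot('wrist');p['fish']=1;line(p,(0.5433,0.1228))
E
m(){ python3 m.py; }
python3 -m inch '[[0,0,0,0,0,0.5,1],[0,0,0,0,0,0.5,1]]' >/dev/null; m
python3 -m inch '[[0,0,0,0,0,0.5,1],[0,0,0,0,0,0.5,1]]' >/dev/null; m
python3 -m inch '[[0,0,0,0,0,0.5,1],[0,0,0,0,0,0.5,1]]' >/dev/null; m
python3 -m inch '[[0,0,0,0,0,0.5,1],[0,0,0,0,0,0.5,1]]' >/dev/null; m
python3 -m inch '[[0,0,0,0,0,0.5,1],[0,0,0,0,0,0.5,1]]' >/dev/null; m
python3 -m inch '[[0,0,0,0,0,0.5,1],[0,0,0,0,0,0.5,1]]' >/dev/null; m
python3 -m inch '[[0,0,0,0,0,0.5,1],[0,0,0,0,0,0.5,1]]' >/dev/null; m
python3 -m inch '[[0,0,0,0,0,0.5,1],[0,0,0,0,0,0.5,1]]' >/dev/null; m; python3 l.py; m
```

```text
11.375 yaw 17.25 Mz 0.302 F [-0.1  2.8 16.6]
11.625 yaw 14.75 Mz 0.163 F [ 0.   2.7 18.1]
11.875 yaw 12.24 Mz 0.149 F [ 0.9  3.2 17.2]
12.125 yaw 9.74 Mz -0.006 F [ 0.5  3.2 16.6]
12.375 yaw 7.23 Mz -0.173 F [1.  4.9 8.9]
12.625 yaw 4.72 Mz -0.164 F [ 1.5  4.  15.7]
12.875 yaw 2.22 Mz -0.312 F [ 0.7  3.7 16.1]
13.125 yaw -0.26 Mz -0.006 F [ 1.3  4.  13.1]
line ang -151.9 radial -142.6 mid mm [-10.7  -8.2] n 1304 range [ 6.6 20. ]
13.175 yaw -0.23 Mz 0.017 F [ 3.3  4.6 11.9]
```

Click 2 mean is about -0.006, and torque at the detent about 0, so the foot is still free. Click 3.

```bash
m(){ python3 m.py; }
python3 -m inch '[[0,0,0,0,0,0.5,1],[0,0,0,0,0,0.5,1]]' >/dev/null; m
python3 -m inch '[[0,0,0,0,0,0.5,1],[0,0,0,0,0,0.5,1]]' >/dev/null; m
python3 -m inch '[[0,0,0,0,0,0.5,1],[0,0,0,0,0,0.5,1]]' >/dev/null; m
python3 -m inch '[[0,0,0,0,0,0.5,1],[0,0,0,0,0,0.5,1]]' >/dev/null; m
python3 -m inch '[[0,0,0,0,0,0.5,1],[0,0,0,0,0,0.5,1]]' >/dev/null; m
python3 -m inch '[[0,0,0,0,0,0.5,1],[0,0,0,0,0,0.5,1]]' >/dev/null; m
python3 -m inch '[[0,0,0,0,0,0.5,1],[0,0,0,0,0,0.5,1]]' >/dev/null; m
python3 -m inch '[[0,0,0,0,0,0.5,1],[0,0,0,0,0,0.5,1]]' >/dev/null; m; python3 l.py; m
```

```text
13.425 yaw -2.75 Mz 0.235 F [ 2.   4.2 13.8]
13.675 yaw -5.26 Mz 0.152 F [ 2.2  3.4 12.8]
13.925 yaw -7.76 Mz 0.048 F [ 3.3  3.1 13.7]
14.175 yaw -10.27 Mz 0.015 F [ 4.   4.1 11.1]
14.425 yaw -12.77 Mz -0.035 F [4.  3.6 6.2]
14.675 yaw -15.28 Mz -0.16 F [ 4.2  4.2 12.6]
14.925 yaw -17.78 Mz -0.297 F [ 4.9  4.2 13.2]
15.175 yaw -20.27 Mz -0.057 F [ 5.5  4.3 10.2]
line ang -172.2 radial -162.0 mid mm [-12.6  -4.1] n 1281 range [ 6.1 19.9]
15.225 yaw -20.24 Mz -0.01 F [5.2 2.8 9.6]
```

Click 3 is free too. Click 4 is the last allowed in this grasp.

```bash
m(){ python3 m.py; }
python3 -m inch '[[0,0,0,0,0,0.5,1],[0,0,0,0,0,0.5,1]]' >/dev/null; m
python3 -m inch '[[0,0,0,0,0,0.5,1],[0,0,0,0,0,0.5,1]]' >/dev/null; m
python3 -m inch '[[0,0,0,0,0,0.5,1],[0,0,0,0,0,0.5,1]]' >/dev/null; m
python3 -m inch '[[0,0,0,0,0,0.5,1],[0,0,0,0,0,0.5,1]]' >/dev/null; m
python3 -m inch '[[0,0,0,0,0,0.5,1],[0,0,0,0,0,0.5,1]]' >/dev/null; m
python3 -m inch '[[0,0,0,0,0,0.5,1],[0,0,0,0,0,0.5,1]]' >/dev/null; m
python3 -m inch '[[0,0,0,0,0,0.5,1],[0,0,0,0,0,0.5,1]]' >/dev/null; m
python3 -m inch '[[0,0,0,0,0,0.5,1],[0,0,0,0,0,0.5,1]]' >/dev/null; m; python3 l.py; m
```

```text
15.475 yaw -22.75 Mz 0.361 F [ 5.2  4.  11. ]
15.725 yaw -25.26 Mz 0.098 F [ 5.6  5.4 12.4]
15.975 yaw -27.77 Mz 0.123 F [ 5.9  3.  11.1]
16.225 yaw -30.27 Mz 0.014 F [6.2 1.7 7.2]
16.475 yaw -32.77 Mz -0.225 F [ 6.8  2.6 10.1]
16.725 yaw -35.28 Mz -0.115 F [5.5 0.8 3.9]
16.975 yaw -37.79 Mz -0.385 F [ 6.9  4.3 13.6]
17.225 yaw -40.27 Mz -0.042 F [7.3 1.  7.4]
line ang 167.8 radial 177.7 mid mm [-12.9   0.5] n 1338 range [ 5.5 19.9]
17.275 yaw -40.25 Mz -0.042 F [7.7 1.7 8.3]
```

Click 4 is also free: mean about -0.03, torque at the detent about 0. I'll let go and check that the dial holds its detent, then rotate back 80° around it and regrasp.

```bash
python3 -m inch '[[0,0,0,0,0,0,-1],[0,0,0,0,0,0,-1],[0,0,0,0,0,0,-1]]' >/dev/null
python3 -c "
from h import *
st()";python3 l.py
python3 -m inch '[[0.02,0,0,0,0,-2,-1],[0.02,0,0,0,0,-4,-1],[0.02,0,0,0,0,-6,-1],[0.02,0,0,0,0,-8,-1],[0.02,0,0,0,0,-10,-1]]' >/dev/null
python3 -m inch '[[0,0,0,0,0,-2,-1],[0,0,0,0,0,-4,-1],[0,0,0,0,0,-6,-1],[0,0,0,0,0,-6,-1]]' >/dev/null
python3 -c "
from h import *
to(0.5433,0.1228,0.145,40)";python3 l.py
```

```text
t 17.65 p [0.5418 0.122  0.1438] F [0.01 0.86 0.24] M [ 0.001 -0.016 -0.014] w 0.998 q6 0.816
line ang 167.9 radial 177.7 mid mm [-12.9   0.5] n 1326 range [ 5.5 19.9]
rows [-0.008  0.012 -0.025] wz -0.05 | yaw_y 39.73
t 18.82 p [0.5426 0.1227 0.1437] F [-0.38 -0.15  0.06] M [ 0.021  0.022 -0.024] w 1.003 q6 -0.578
line ang 167.1 radial 177.8 mid mm [-12.2   0.5] n 1377 range [ 4.6 19.9]
```

```bash
m(){ python3 m.py; }
python3 -m inch '[[0,0,-0.02,0,0,0,1],[0,0,-0.02,0,0,0,1],[0,0,-0.02,0,0,0,1],[0,0,-0.02,0,0,0,1],[0,0,-0.02,0,0,0,1]]' >/dev/null; m; python3 l.py
python3 -m inch '[[0,0,0,0,0,0.5,1],[0,0,0,0,0,0.5,1]]' >/dev/null; m
python3 -m inch '[[0,0,0,0,0,0.5,1],[0,0,0,0,0,0.5,1]]' >/dev/null; m
python3 -m inch '[[0,0,0,0,0,0.5,1],[0,0,0,0,0,0.5,1]]' >/dev/null; m
python3 -m inch '[[0,0,0,0,0,0.5,1],[0,0,0,0,0,0.5,1]]' >/dev/null; m
python3 -m inch '[[0,0,0,0,0,0.5,1],[0,0,0,0,0,0.5,1]]' >/dev/null; m
python3 -m inch '[[0,0,0,0,0,0.5,1],[0,0,0,0,0,0.5,1]]' >/dev/null; m
python3 -m inch '[[0,0,0,0,0,0.5,1],[0,0,0,0,0,0.5,1]]' >/dev/null; m
python3 -m inch '[[0,0,0,0,0,0.5,1],[0,0,0,0,0,0.5,1]]' >/dev/null; m; python3 l.py; m
```

```text
19.5 yaw 39.68 Mz -0.003 F [-4.6 -1.3 16. ]
line ang 168.0 radial 177.4 mid mm [-12.6   0.6] n 1257 range [ 4.9 19.9]
19.8 yaw 37.16 Mz 0.409 F [-4.5 -2.  16. ]
20.05 yaw 34.65 Mz 0.207 F [-4.2 -2.9 18.5]
20.3 yaw 32.14 Mz 0.162 F [-4.9 -2.6 18.2]
20.55 yaw 29.64 Mz -0.03 F [-4.8  0.  11.5]
20.8 yaw 27.14 Mz 0.058 F [-4.  -1.  14.2]
21.05 yaw 24.63 Mz -0.228 F [-3.7  1.6 13.7]
21.3 yaw 22.13 Mz -0.028 F [-2.5  0.5 13.2]
21.55 yaw 19.64 Mz 0.091 F [-2.8  0.8 13.9]
line ang 147.8 radial 156.3 mid mm [-11.2   4.9] n 1294 range [ 4.3 20. ]
21.6 yaw 19.67 Mz 0.127 F [-3.   1.4 13.8]
```

Click 5: mean 0.08, and torque at the detent is now about +0.11 where it was about 0 before. The foot met the block in this click. Click 6 is the first extra, and its mean should be about 0.14.

```bash
m(){ python3 m.py; }
python3 -m inch '[[0,0,0,0,0,0,1]]' >/dev/null; m
python3 -m inch '[[0,0,0,0,0,0,1]]' >/dev/null; m
python3 -m inch '[[0,0,0,0,0,0.5,1],[0,0,0,0,0,0.5,1]]' >/dev/null; m
python3 -m inch '[[0,0,0,0,0,0.5,1],[0,0,0,0,0,0.5,1]]' >/dev/null; m
python3 -m inch '[[0,0,0,0,0,0.5,1],[0,0,0,0,0,0.5,1]]' >/dev/null; m
python3 -m inch '[[0,0,0,0,0,0.5,1],[0,0,0,0,0,0.5,1]]' >/dev/null; m
python3 -m inch '[[0,0,0,0,0,0.5,1],[0,0,0,0,0,0.5,1]]' >/dev/null; m
python3 -m inch '[[0,0,0,0,0,0.5,1],[0,0,0,0,0,0.5,1]]' >/dev/null; m
python3 -m inch '[[0,0,0,0,0,0.5,1],[0,0,0,0,0,0.5,1]]' >/dev/null; m
python3 -m inch '[[0,0,0,0,0,0.5,1],[0,0,0,0,0,0.5,1]]' >/dev/null; m; python3 l.py; m
```

```text
21.725 yaw 19.68 Mz 0.109 F [-1.7  0.3 15.2]
21.85 yaw 19.68 Mz 0.107 F [-2.1  0.3 14.8]
22.1 yaw 17.17 Mz 0.53 F [-2.4  0.1 13. ]
22.35 yaw 14.65 Mz 0.269 F [-2.   0.1 16.4]
22.6 yaw 12.14 Mz 0.178 F [-1.5  2.8 10.9]
22.85 yaw 9.64 Mz 0.061 F [-0.4  2.1 12.5]
23.1 yaw 7.13 Mz 0.027 F [-1.2  1.9  7.9]
23.35 yaw 4.63 Mz 0.019 F [-0.2  1.5 13.4]
23.6 yaw 2.12 Mz -0.098 F [ 0.1  0.9 14.1]
23.85 yaw -0.36 Mz 0.083 F [ 1.2  0.7 10.8]
line ang 127.5 radial 134.5 mid mm [-8.1  8.3] n 1417 range [ 3.6 20. ]
23.9 yaw -0.33 Mz 0.074 F [ 0.8  1.8 10.2]
```

Click 6 mean is 0.134, as expected for the first click after touch. Now the second and last extra click.

```bash
m(){ python3 m.py; }
python3 -m inch '[[0,0,0,0,0,0.5,1],[0,0,0,0,0,0.5,1]]' >/dev/null; m
python3 -m inch '[[0,0,0,0,0,0.5,1],[0,0,0,0,0,0.5,1]]' >/dev/null; m
python3 -m inch '[[0,0,0,0,0,0.5,1],[0,0,0,0,0,0.5,1]]' >/dev/null; m
python3 -m inch '[[0,0,0,0,0,0.5,1],[0,0,0,0,0,0.5,1]]' >/dev/null; m
python3 -m inch '[[0,0,0,0,0,0.5,1],[0,0,0,0,0,0.5,1]]' >/dev/null; m
python3 -m inch '[[0,0,0,0,0,0.5,1],[0,0,0,0,0,0.5,1]]' >/dev/null; m
python3 -m inch '[[0,0,0,0,0,0.5,1],[0,0,0,0,0,0.5,1]]' >/dev/null; m
python3 -m inch '[[0,0,0,0,0,0.5,1],[0,0,0,0,0,0.5,1]]' >/dev/null; m; python3 l.py; m
python3 -m inch '[[0,0,0,0,0,0,1],[0,0,0,0,0,0,1]]' >/dev/null; m
```

```text
24.15 yaw -2.85 Mz 0.228 F [ 2.   0.9 10. ]
24.4 yaw -5.34 Mz 0.694 F [ 2.  -0.2  9.3]
24.65 yaw -7.86 Mz 0.264 F [ 2.2  1.6 11.8]
24.9 yaw -10.36 Mz 0.129 F [ 2.3  1.2 13. ]
25.15 yaw -12.86 Mz 0.065 F [ 1.9  1.9 11.1]
25.4 yaw -15.37 Mz -0.001 F [3.  0.8 5.9]
25.65 yaw -17.88 Mz -0.061 F [3.5 1.6 7.3]
25.9 yaw -20.36 Mz 0.224 F [4.2 0.6 9. ]
line ang 108.5 radial 112.1 mid mm [-4.4 10.7] n 1449 range [ 3.4 19.9]
25.95 yaw -20.33 Mz 0.192 F [4.2 0.9 8.3]
26.2 yaw -20.32 Mz 0.188 F [ 3.7 -0.1  8.2]
```

Click 7 mean is 0.193, matching the second click after touch. Letting go and checking the dial.

```bash
python3 -m inch '[[0,0,0,0,0,0,-1],[0,0,0,0,0,0,-1],[0,0,0,0,0,0,-1]]' >/dev/null
python3 l.py
python3 -m inch '[[0,0,-0.8,0,0,0,-1],[0,0,-1.6,0,0,0,-1],[0,0,-2.4,0,0,0,-1],[0,0,-2.4,0,0,0,-1]]' >/dev/null
python3 -c "
from h import *
st()
p=shot('wrist');p['fish']=1;c=(0.5433,0.1230);line(p,c)
q=shot('scene');line(q,c);spots(q,['block_head','bed_stop','block'])
d=shot('side');spots(d,['block_head','bed_stop','block'])
cv2.imwrite('pics/c7.png',np.hstack([rect(p,c,.181),cv2.resize(q['img'][180:300,200:360],(400,400))])[:,:,::-1])"
```

```text
line ang 109.8 radial 113.8 mid mm [-4.6 10.6] n 1413 range [ 3.5 19.9]
t 27.12 p [0.544  0.1229 0.2677] F [-0.39  0.26  0.36] M [-0.051 -0.002  0.008] w 1.003 q6 0.468
line ang 109.6 radial 112.6 mid mm [-4.5 10.9] n 1555 range [ 3.4 20. ]
line ang 109.6 radial 107.8 mid mm [-4.1 12.7] n 1614 range [ 6.2 20. ]
block_head 0.62 [0.5423 0.122  0.0948]
bed_stop 0.79 [0.5432 0.1413 0.0264]
block 0.57 [0.5399 0.0452 0.0106]
block 0.22 [0.5433 0.1436 0.0259]
block_head 0.91 [0.545  0.1446 0.0274]
bed_stop 0.73 [0.5461 0.1412 0.0263]
bed_stop 0.69 [0.5456 0.1214 0.1625]
bed_stop 0.22 [0.5461 0.1204 0.1814]
block 0.93 [0.5453 0.0436 0.0142]
```

View pics/c7.png

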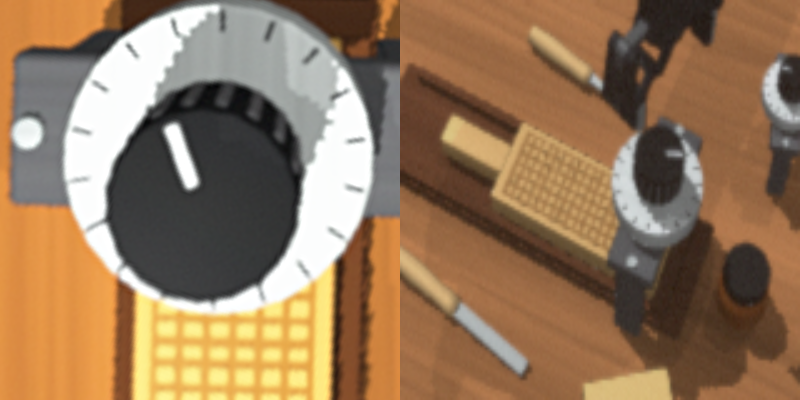

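The dial rests at its seventh detent (109.6°; 140° on from the start is 108.5°). The block is home and the tools are undisturbed in view. The arm is clear, 87 mm above the dial.

```bash
python3 -c "
from h import *
print(ctrl.finish_job());st()"
```

```text
the job is handed in; nothing more can be done
None
the job is handed in; nothing more can be done
```

The job is done and handed in at about 27 s on the clock. The block is home against the end stop, and the dial sits two full clicks past the click in which the foot met it.

- **Block:** I pushed it by the handle's end with the fingers shut. The tool stopped moving while the push force rose to 31 N. The final networks placed the head and the stop face within about 4 mm of each other, which is their noise level.
- **Dial:** I turned it clockwise in two grasps, four clicks and then three.

| Clicks | Mean torque (N m) | Meaning |
|---|---|---|
| 1–4 | about 0 (within ±0.03) | foot free |
| 5 | 0.08 | foot met the block; about 0.11 left at the detent |
| 6 | 0.134 | first extra click |
| 7 | 0.193 | second extra click |

- **After letting go:** The white line read 109.6°, against 108.5° for exactly seven clicks from the start. It settled back about 1°, in its detent. The arm was clear, wrist force was about zero, and the tools in view looked undisturbed.
- **Readings that disagreed:**
  - Click 5's mean was above the stated 0.05 or so. Clicks 6 and 7 fitted the expected 0.14 and 0.19.
  - One last scene-camera reading put the block's head up at the clamp bridge (confidence 0.62), and I took it as a false detection.

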